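Turn the sampling cock past its detent with the socket key

TASK

Set the sampling cock to its locked position: take the socket key from its blue rest, set it all the way down over the cock's square spindle and let go of it. Then take the key again by the end of its handle and swing it clockwise, seen from above, until the spindle clicks past its detent into the locked notch. Leave the key sitting fully down on the spindle; turn the spindle only with the key, and leave the things standing around where they are.

Things in the scene. Friction and masses are not known exactly. Their poses are not given: they have to be found in the camera images.
- cock: Plug cock fixed to the counter: grey round foot 124 mm wide, brass body 60 mm wide and 37 mm high with two hose stubs (to 62 mm from the axis), a cam disc on it, and a brass neck 44 mm wide up to 74 mm. On its +x side a 55 mm high grey bracket with a spring plunger, whose red button reaches 73 mm from the axis (79 mm when pushed). Origin: spindle axis at counter height; z up.
- spindle_seat (a point): Centre of the foot of the square steel spindle on top of the cock, 74.5 mm above the counter, where the key's underside comes to rest; turns with the spindle. The square is 24 mm wide and rises 26 mm from here, its top 8 mm stepped in to 22 and 19 mm. x and y are square to its flats, z up.
- spindle (a joint): Spindle angle in rad, growing clockwise seen from above; starts between 0 and 0.2; hard stops at 0 and 1.05. It turns easily (0.12 N m) to about 0.27, then the cam lobe meets the spring plunger and it takes up to about 0.8 N m; at 0.6 it clicks over and is pushed on to about 0.85 or more, the locked notch, free to the stop.
- key: Loose socket key, 0.3 kg: dark steel square head 46 x 46 x 24 mm with a 27 mm square hole right through, light grey handle 14 x 14 mm ending 166 mm from the hole's axis, black ribbed sleeve on the outer 58 mm. Origin: hole axis at the underside; x along the handle away from the head, z up; handle mid-height 12 mm up. Fits the spindle in any of four directions, about 0.12 rad of play.
- key_end (a point): Point in the black sleeve, 140 mm from the hole's axis, at the handle's mid-height: the place to hold it for turning.
- key_rest: Blue key rest fixed to the counter. The key's head lies on a shelf (underside 35 mm above the counter), the outer 55 mm of its handle in a channel with walls 62 mm high; only the 50 mm of handle between head and channel are free to the fingers, above an 8 mm base plate. Lift the key straight up. Origin at counter height, 35 mm from the hole's axis along the handle; x from the handle to the head.
- beaker_cup: Pinkish plastic cup, 81 mm across and 112 mm high, standing loose on the counter. Origin under its centre. To be left alone.
- slide_box: Flat clear box of microscope slides, 78 x 115 x 25 mm, loose. Origin under its centre. To be left alone.
- spray_bottle: Amber spray bottle, 90 x 106 x 188 mm, loose. Origin under its centre. To be left alone.
- petri_dish: Round dish 57 mm across and 13 mm high, loose. Origin under its centre. To be left alone.
- key_neck (a point): Point in the bare handle close to the head, 42 mm from the hole's axis, at the handle's mid-height: the key can be gripped here on the rest. The heavy head holds the centre of mass about 12 mm from the hole's axis, so the key sits level on the spindle by itself.

How it is judged:
By the outcome, as a careful person would: the job done as asked, in the order asked, and still so for the second after the job is handed in, with the robot touching nothing.
It also fails if it takes over 58 s, if anything falls off the work surface, if the arm or the gripper's body presses on something with over 40 N, if the wrist force passes 120 N, or if a joint passes its speed limit or range.

ROBOT

A 6-joint arm with a two-finger parallel gripper is mounted at the origin on a cart in front of the work surface, level with it; the furniture and walls round the work are solid. World frame = base frame: x ahead of the robot, y to its left, z up, the work surface at z = 0. Lengths are in m, angles in rad, forces in N, time in s.
With the tool pointing down it reaches from about 0.25 to 0.725 m from the base axis. Payload 4 kg.
Tool frame: the origin (TCP) lies at the very end of the fingers, on their centre line; the grasp point (between the pads) lies 19 mm behind it (robot.hold_point_z is the z of the grasp point in the tool frame, in m); z points along the fingers, y is the direction in which the jaws open and shut (so a half turn about z gives the same grasp; the last joint's range is limited). The gripper opens to 85 mm and grips with 20 to 120 N. Pads are 22 mm wide; open, the fingers measure 114 mm over their backs; the gripper's body (76 mm by 85 mm) begins 54 mm behind the grasp point. The pads swing forward as they close: fully open they stand 13 mm farther back than shut.
Start: joints at [1.24, 0.241, 0.005, 1.335, 0, 1.571], TCP at [0.162, 0.473, 0.231] pointing down, gripper open.
Joint ranges: [-2.72, 2.72], [-1.05, 1.87], [-1.09, 1.28], [-1.99, 2.15], [-1.42, 1.44], [-3.14, 3.14]. Speed limits (rad/s): [2.79, 2.79, 3.14, 3.14, 3.14, 3.14].

INTERFACE

Orientations are given as a rotation vector (axis times angle).
In Python, from plant import sensors, cams, sign_off, robot gives the robot as it stands.
- The arm moves only by the tool step_arm, never from a script. Its argument "increments" is a list of rows, each an object of numbers: "dx", "dy", "dz": the shift along the world's x, y, z in m; "roll": the turn about the world's z in degrees. A call has 1 to 10 rows; each row is the pose to reach, as a shift and turn from the pose commanded when the call began; what a row does not reach only later rows make up. A row lasts 1/12 s, in which the tool goes at most 41.7 mm and 7.16 degrees, less where a joint would pass 70% of its speed; a pose out of reach is approached as far as the arm can. A call with a gripper value outside its range is refused whole. "fingers" is the opening, from 0 (shut) to 1 (fully open), set as the call begins (left out, the last holds). The fingers move at their own pace and stop on an object; "newtons" is the grip in N (left out, the last holds). Time passes only in rows, so rows that repeat a pose let the fingers close. It gives the time, the measured TCP pose, the force and the opening at its end, in the units of the state.
- sensors.observe(): the state, without advancing time (a new reading comes with each control period).
- cams.grab_frame(name): name is "side" or "top" or "wrist"; returns the picture (400x640x3 uint8, red, green, blue); there is no depth.
- cams.calibration(name): a dict with "fx", "fy", "cx", "cy" (pixels), "k1" (the pictures are not rectified: a ray, as slopes to the right and down, at radius r is drawn at 1 + k1 r^2 times it, then the intrinsics apply), "rvec" (rotation vector, rad) and "tvec" (3), from world to camera coordinates, as OpenCV has them. Camera axes: x right, y down, z forward; pixel columns grow to the right and rows downward; lengths in m; the calibration is good to about 2 mm. A picture is of the moment at which its call begins: read the wrist's pose just before it. calibration takes no time and is no camera call; for the wrist camera it gives the pose at the moment of the call.
- sign_off(): hands the job in, once; it reports no verdict.
The state is a dict: "clock": time; "q": joint angles; "qvel": joint speeds; "effort": joint torques, N m; "tcp_pos": TCP position; "tool_rot": TCP orientation; "force": force on the tool from outside, world axes, zero at the start; "ft_torque": the same for the moment, N m; "width": finger opening in m.
Only numpy, scipy, OpenCV 4.12 (cv2) and the standard library are available. Lean on these libraries where they do the work, as an engineer would, in place of code of your own. Each camera call takes 0.05 s, during which the arm holds its last target.

## Working session

There is one attempt and no reset: what is moved stays moved. The work goes in short steps, Python scripts to look and compute and a tool call to move; the robot and the scene stay as the last step left them, time stands still between calls to the robot, and variables do not carry over. Pictures are saved under pics/ and viewed, and the job is handed in when it is done.

Besides the shell and the picture viewer there is one more tool, called after "Call:" in YAML: its name, and indented under it one key for each argument. step_arm: Moves the arm, as the interface text tells. Its arguments: {"type":"object","properties":{"increments":{"type":"array"},"fingers":{"type":"number"},"newtons":{"type":"number"}},"required":["increments"]}

```bash
ls; mkdir -p pics; python3 - <<'E'
from plant import sensors,cams,robot
import cv2
print(sensors.observe()); print(robot.hold_point_z)
for n in ["side","top","wrist"]:
    c=cams.calibration(n); print(n,c)
    cv2.imwrite(f"pics/{n}0.png",cams.grab_frame(n)[:,:,::-1])
E
```

```text
pics
{'clock': 0.0, 'q': array([1.23995992e+00, 2.41418220e-01, 3.74707172e-03, 1.33517774e+00,
       2.96832092e-05, 1.57081111e+00]), 'qvel': array([-1.03896988e-03, -4.27327468e-05, -2.07890293e-04,  6.78733091e-04,
       -1.91743438e-04,  1.11604504e-04]), 'effort': array([ 1.03460548e-03, -3.72322154e+01,  2.52406347e+01,  1.67901098e-02,
        7.05253797e-05,  2.43015421e-06]), 'tcp_pos': array([0.16220968, 0.47230932, 0.23041904]), 'tool_rot': array([-0.51727206, -3.09834094,  0.0031721 ]), 'force': array([-0.57388154, -0.77863796,  1.01716243]), 'ft_torque': array([ 0.03339017,  0.05324343, -0.01623429]), 'width': 0.08571214870207633}
-0.0187
side {'fx': 456.23005882485984, 'fy': 456.23005882485984, 'cx': 319.5458353475182, 'cy': 196.42950756276028, 'k1': -0.03644638794267466, 'rvec': array([ 1.97864823, -0.0921362 ,  0.06787356]), 'tvec': array([-0.53108517,  0.06421141,  1.16976545])}
top {'fx': 428.51153960624424, 'fy': 428.51153960624424, 'cx': 317.8717981640216, 'cy': 192.8231225458398, 'k1': -0.04402309077462954, 'rvec': array([ 2.1712176 , -2.22195498,  0.05213779]), 'tvec': array([-0.08360497,  0.52237361,  1.08768475])}
wrist {'fx': 311.9594610286649, 'fy': 311.9594610286649, 'cx': 318.0656090914898, 'cy': 199.2577585362901, 'k1': 0.01054126571157599, 'rvec': array([-2.35385765, -1.68118201, -0.24582945]), 'tvec': array([-0.49935191, -0.03707241,  0.37774181])}
```

View pics/side0.png

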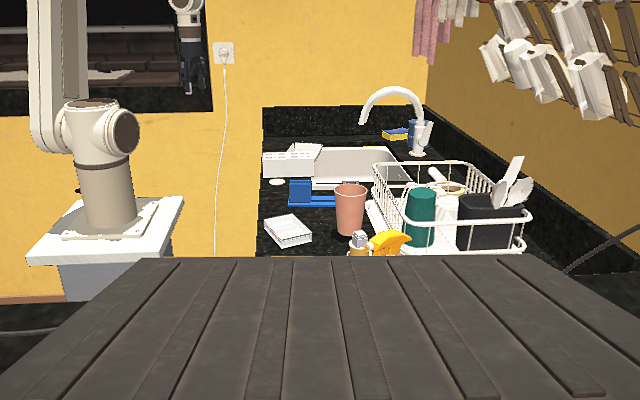

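View pics/top0.png

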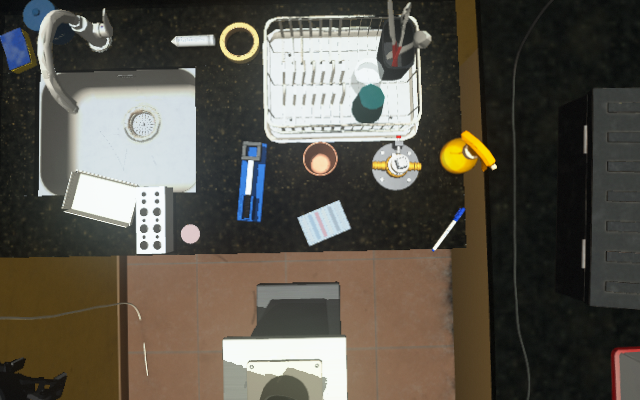

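View pics/wrist0.png

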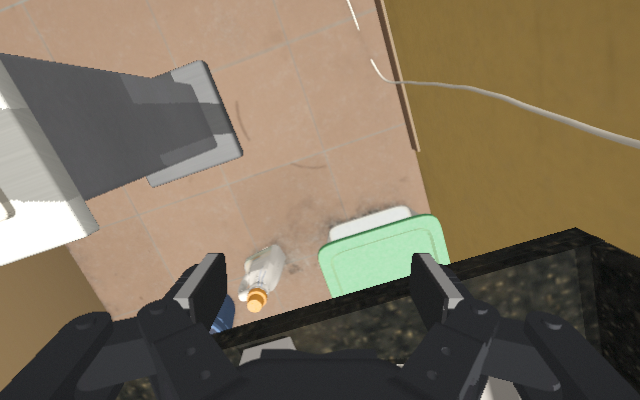

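The top view shows the rest at about (252,182) with the key head toward +x, the cup at (320,158), the slide box at (325,222), the cock at (396,166) and the spray bottle at (465,155). In the side view the cock is hidden by the foreground table. Next I'll zoom in.

```bash
cat > h.py <<'E'
import numpy as np,cv2
from plant import cams
def ray(c,u,v):
    K=np.array([[c['fx'],0,c['cx']],[0,c['fy'],c['cy']],[0,0,1.]])
    p=cv2.undistortPoints(np.array([[[u,v]]],float),K,np.array([c['k1'],0,0,0.]))[0,0]
    R=cv2.Rodrigues(np.array(c['rvec']))[0]
    return -R.T@c['tvec'], R.T@np.array([p[0],p[1],1.])
def onz(c,u,v,z):
    o,d=ray(c,u,v); return o+d*(z-o[2])/d[2]
def proj(c,P):
    K=np.array([[c['fx'],0,c['cx']],[0,c['fy'],c['cy']],[0,0,1.]])
    return cv2.projectPoints(np.array([P],float),np.array(c['rvec']),np.array(c['tvec']),K,np.array([c['k1'],0,0,0.]))[0][0,0]
E
python3 - <<'E'
from h import *
im=cv2.imread('pics/top0.png')
a=im[130:230,220:280]; b=im[125:205,355:435]
cv2.imwrite('pics/z1.png',np.hstack([cv2.resize(a,None,fx=6,fy=6,interpolation=2)[:600,:360],np.vstack([cv2.resize(b,(440,440),interpolation=2),np.zeros((160,440,3),np.uint8)])]))
c=cams.calibration('top')
hsv=cv2.cvtColor(im,cv2.COLOR_BGR2HSV)
m=cv2.inRange(hsv,(100,150,80),(125,255,255)); m[:,:230]=0;m[:,275:]=0
cs=max(cv2.findContours(m,0,2)[0],key=cv2.contourArea); print(cv2.minAreaRect(cs))
o,_=ray(c,0,0);print('cam',o)
for n,u,v,z in [('rest',252,182,.06),('head',252,151,.059),('cock',396,163,.1),('foot',395,167,0),('cup',320,158,.11),('bottle',462,155,.1),('box',325,222,.025),('dish?',190,233,.013)]: print(n,onz(c,u,v,z))
E
```

```text
((251.0758819580078, 188.0896759033203), (24.415372848510742, 66.10420227050781), 4.763641834259033)
cam [ 0.46736587 -0.09577343  1.11144891]
rest [0.54844499 0.06590901 0.06      ]
head [0.62542281 0.06492227 0.059     ]
cock [ 0.5826785  -0.28276114  0.1       ]
foot [ 0.58365914 -0.29828911  0.        ]
cup [ 0.59738598 -0.10254679  0.11      ]
bottle [ 0.59843243 -0.44140907  0.1       ]
box [ 0.44538589 -0.11197683  0.025     ]
dish? [0.4246492  0.23487868 0.013     ]
```

View pics/z1.png

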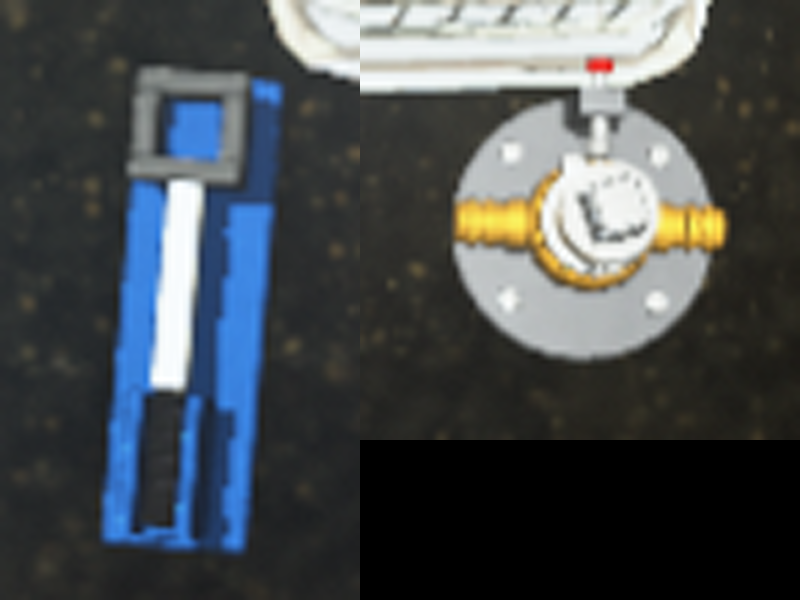

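```bash
python3 - <<'E'
from h import *
from plant import sensors
s=sensors.observe();c=cams.calibration('wrist')
o,d=ray(c,c['cx'],c['cy']); print(o,d)
Rt=cv2.Rodrigues(s['tool_rot'])[0]; print(Rt.round(3)); print('cam in tool',Rt.T@(o-s['tcp_pos']),Rt.T@d, 'camera R in tool',(cv2.Rodrigues(c['rvec'])[0]@Rt).round(3))
c=cams.calibration('top')
for n,u,v,z in [('h1',220+138/6,130+70/6,.059),('h2',220+247/6,130+75/6,.059),('h3',220+238/6,130+183/6,.059),('h4',220+130/6,130+178/6,.059),('end',220+153/6,130+525/6,.054),('neck',220+186/6,130+185/6,.054)]: print(n,onz(c,u,v,z))
E
```

```text
[0.09285311 0.49670837 0.3717627 ] [ 0.27232519 -0.09468736 -0.95753501]
[[-0.946  0.325 -0.001]
 [ 0.325  0.946 -0.002]
 [-0.    -0.002 -1.   ]]
cam in tool [ 0.07351617  0.00020222 -0.14115757] [-2.88280668e-01  4.78472790e-04  9.57545836e-01] camera R in tool [[ 0.     1.    -0.   ]
 [-0.958  0.    -0.288]
 [-0.288  0.     0.958]]
h1 [0.6492649  0.08694679 0.059     ]
h2 [0.64606044 0.04187573 0.059     ]
h3 [0.60132942 0.04628544 0.059     ]
h4 [0.60448328 0.09084165 0.059     ]
end [0.46148505 0.08430047 0.054     ]
neck [0.60165551 0.06853028 0.054     ]
```

Call:
step_arm:
  increments:
    - {"dx": 0.368,"dy": -0.402,"dz": -0.02,"roll": 14}
    - {"dx": 0.368,"dy": -0.402,"dz": -0.02,"roll": 14}
    - {"dx": 0.368,"dy": -0.402,"dz": -0.02,"roll": 14}
    - {"dx": 0.368,"dy": -0.402,"dz": -0.02,"roll": 14}
    - {"dx": 0.368,"dy": -0.402,"dz": -0.02,"roll": 14}
    - {"dx": 0.368,"dy": -0.402,"dz": -0.02,"roll": 14}
    - {"dx": 0.368,"dy": -0.402,"dz": -0.02,"roll": 14}
    - {"dx": 0.368,"dy": -0.402,"dz": -0.02,"roll": 14}
    - {"dx": 0.368,"dy": -0.402,"dz": -0.02,"roll": 14}
    - {"dx": 0.368,"dy": -0.402,"dz": -0.02,"roll": 14}

```text
clock: 0.98
tcp_pos: [0.4389, 0.17, 0.2162]
tool_rot: [-0.136, -3.139, -0.0]
force: [0.0, 1.4, 0.4]
width: 0.0855
```

Call:
step_arm:
  increments:
    - {"dx": 0.091,"dy": -0.1,"dz": -0.01}
    - {"dx": 0.091,"dy": -0.1,"dz": -0.01}
    - {"dx": 0.091,"dy": -0.1,"dz": -0.01}
    - {"dx": 0.091,"dy": -0.1,"dz": -0.01}
    - {"dx": 0.091,"dy": -0.1,"dz": -0.01}
    - {"dx": 0.091,"dy": -0.1,"dz": -0.01}

```text
invalid input at $.increments[0]: expected keys dx, dy, dz, roll
```

```bash
python3 - <<'E'
from h import *
from plant import sensors
s=sensors.observe();c=cams.calibration('wrist');np.save('c1.npy',c,allow_pickle=True)
cv2.imwrite('pics/w1.png',cams.grab_frame('wrist')[:,:,::-1]);print(s['tcp_pos'],s['tool_rot'],s['qvel'])
E
```

```text
[0.4389437  0.16999072 0.21618964] [-1.35856948e-01 -3.13852873e+00 -1.20025869e-04] [-1.01411806  0.3366216   0.36913446  0.02030282  0.00394853 -1.0045271 ]
```

View pics/w1.png

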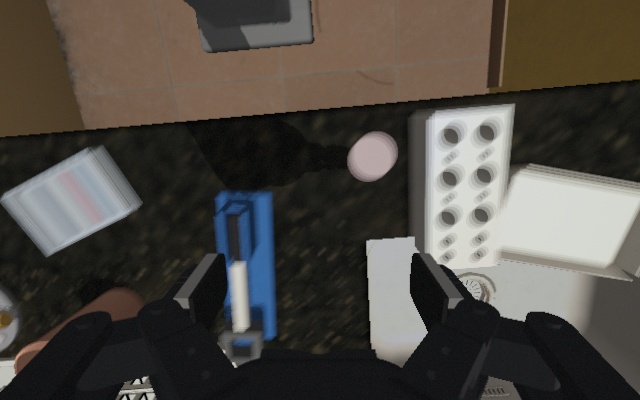

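Call:
step_arm:
  increments:
    - {"dx": -0.02,"dy": -0.1,"dz": 0.02,"roll": 0}
    - {"dx": -0.02,"dy": -0.1,"dz": 0.02,"roll": 0}
    - {"dx": -0.02,"dy": -0.1,"dz": 0.02,"roll": 0}
    - {"dx": -0.02,"dy": -0.1,"dz": 0.02,"roll": 0}
    - {"dx": -0.02,"dy": -0.1,"dz": 0.02,"roll": 0}
    - {"dx": -0.02,"dy": -0.1,"dz": 0.02,"roll": 0}

```text
clock: 1.53
tcp_pos: [0.4181, 0.0723, 0.2362]
tool_rot: [-0.136, -3.139, -0.001]
force: [-0.9, 0.3, -0.7]
width: 0.0855
```

```bash
python3 - <<'E'
from h import *
from plant import sensors
s=sensors.observe();c=cams.calibration('wrist');np.save('c2.npy',c,allow_pickle=True)
cv2.imwrite('pics/w2.png',cams.grab_frame('wrist')[:,:,::-1]);print(s['clock'],s['tcp_pos'],s['tool_rot'],s['qvel'])
E
```

```text
1.5333 [0.41810108 0.07228387 0.23618622] [-1.35865930e-01 -3.13858972e+00 -6.93404649e-04] [ 0.02150315  0.00973452  0.00358487  0.00034336 -0.00251782 -0.00166444]
```

View pics/w2.png

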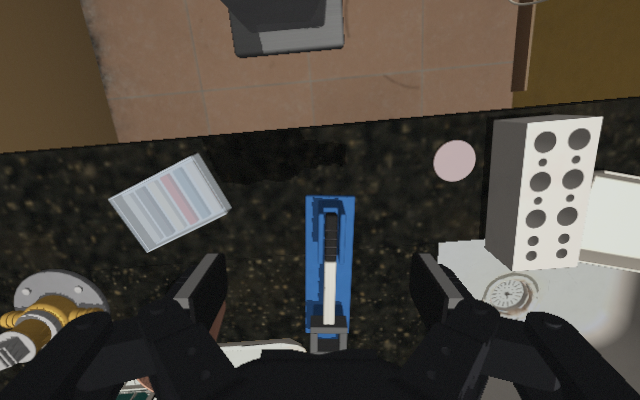

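```bash
python3 - <<'E'
from h import *
c=np.load('c2.npy',allow_pickle=True).item()
im=cv2.imread('pics/w2.png')
cv2.imwrite('pics/z2.png',cv2.resize(im[190:360,280:380],None,fx=3.5,fy=3.5,interpolation=2))
g=im.min(axis=2)
for r in range(266,318,6):
    k=np.where(g[r,310:350]>150)[0]+310
    if len(k): print(r,k.min(),k.max(), onz(c,k.min()-.5,r,.054)[:2].round(4),onz(c,k.max()+.5,r,.054)[:2].round(4))
E
```

```text
266 325 335 [0.5229 0.0711] [0.524  0.0838]
272 325 335 [0.5307 0.0705] [0.5318 0.0832]
278 325 335 [0.5385 0.0698] [0.5397 0.0827]
284 325 335 [0.5465 0.0692] [0.5476 0.0821]
290 325 335 [0.5545 0.0686] [0.5557 0.0815]
296 324 334 [0.5626 0.0667] [0.5637 0.0798]
302 324 334 [0.5708 0.066 ] [0.572  0.0792]
308 324 334 [0.5792 0.0654] [0.5803 0.0786]
314 324 334 [0.5876 0.0647] [0.5888 0.078 ]
```

View pics/z2.png

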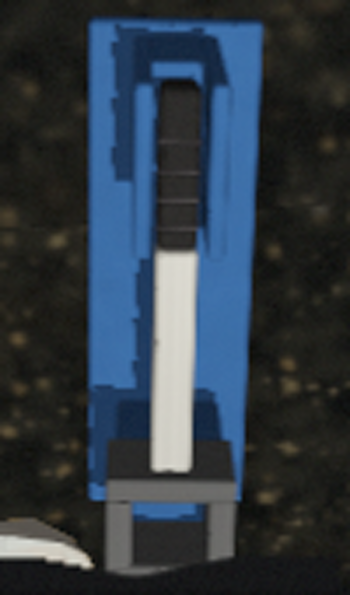

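```bash
python3 - <<'E'
from h import *
c=np.load('c2.npy',allow_pickle=True).item()
for n,u,v,z,d in [('headnear',330,190+479/3.5,.059,23),('sleeve',330,190+249/3.5,.054,108),('end',331,190+80/3.5,.054,166),('holenear',329,190+500/3.5,.059,13.5)]:
    P=onz(c,u,v,z); print(n,P, 'hole at',P[:2]-d/1000*np.array([-.9956,.094]))
E
```

```text
headnear [0.60277154 0.0712481  0.059     ] hole at [0.62567034 0.0690861 ]
sleeve [0.51725795 0.07790732 0.054     ] hole at [0.62478275 0.06775532]
end [0.45872131 0.08342812 0.054     ] hole at [0.62399091 0.06782412]
holenear [0.61133283 0.06937545 0.059     ] hole at [0.62477343 0.06810645]
```

Call:
step_arm:
  increments:
    - {"dx": 0.165,"dy": 0,"dz": -0.1,"roll": -0.5}
    - {"dx": 0.165,"dy": 0,"dz": -0.1,"roll": -0.5}
    - {"dx": 0.165,"dy": 0,"dz": -0.1,"roll": -0.5}
    - {"dx": 0.165,"dy": 0,"dz": -0.1,"roll": -0.5}
    - {"dx": 0.165,"dy": 0,"dz": -0.1,"roll": -0.5}
    - {"dx": 0.165,"dy": 0,"dz": -0.13,"roll": -0.5}
    - {"dx": 0.165,"dy": 0,"dz": -0.16,"roll": -0.5}
    - {"dx": 0.165,"dy": 0,"dz": -0.19,"roll": -0.5}
    - {"dx": 0.165,"dy": 0,"dz": -0.208,"roll": -0.5}
    - {"dx": 0.165,"dy": 0,"dz": -0.208,"roll": -0.5}

```text
clock: 2.42
tcp_pos: [0.5787, 0.0731, 0.0224]
tool_rot: [-0.145, -3.127, 0.003]
force: [-0.3, -0.4, -1.1]
width: 0.0857
```

Call:
step_arm:
  increments:
    - {"dx": 0.0,"dy": 0,"dz": 0,"roll": 0}
    - {"dx": 0,"dy": 0,"dz": 0,"roll": 0}
    - {"dx": 0,"dy": 0,"dz": 0,"roll": 0}

```text
clock: 2.67
tcp_pos: [0.5848, 0.0727, 0.0303]
tool_rot: [0.148, 3.134, 0.001]
force: [0.2, 0.7, 0.9]
width: 0.0857
```

Call:
step_arm:
  increments:
    - {"dx": -0.001,"dy": 0,"dz": -0.002,"roll": 0}
    - {"dx": -0.001,"dy": 0,"dz": -0.002,"roll": 0}
    - {"dx": -0.001,"dy": 0,"dz": -0.002,"roll": 0}
    - {"dx": -0.001,"dy": 0,"dz": -0.002,"roll": 0}
    - {"dx": -0.001,"dy": 0,"dz": -0.002,"roll": 0}
    - {"dx": -0.001,"dy": 0,"dz": -0.002,"roll": 0}
    - {"dx": -0.001,"dy": 0,"dz": -0.002,"roll": 0}
    - {"dx": -0.001,"dy": 0,"dz": -0.002,"roll": 0}
    - {"dx": -0.001,"dy": 0,"dz": -0.002,"roll": 0}
    - {"dx": -0.001,"dy": 0,"dz": -0.002,"roll": 0}
  fingers: 0
  newtons: 60

```text
clock: 3.5
tcp_pos: [0.5823, 0.0717, 0.0267]
tool_rot: [0.15, 3.137, -0.0]
force: [-2.0, -1.1, 3.4]
width: 0.0131
```

Call:
step_arm:
  increments:
    - {"dx": 0,"dy": 0,"dz": 0.03,"roll": 0}
    - {"dx": 0,"dy": 0,"dz": 0.06,"roll": 0}
    - {"dx": 0,"dy": 0,"dz": 0.1,"roll": 0}
    - {"dx": 0,"dy": 0,"dz": 0.14,"roll": 0}
    - {"dx": 0,"dy": 0,"dz": 0.17,"roll": 0}
    - {"dx": 0,"dy": 0,"dz": 0.175,"roll": 0}
    - {"dx": -0.01,"dy": -0.04,"dz": 0.175,"roll": 0}
    - {"dx": -0.02,"dy": -0.08,"dz": 0.175,"roll": 0}
    - {"dx": -0.03,"dy": -0.12,"dz": 0.175,"roll": 0}
    - {"dx": -0.04,"dy": -0.16,"dz": 0.175,"roll": 0}

```text
clock: 4.33
tcp_pos: [0.5402, -0.0889, 0.1988]
tool_rot: [-0.147, -3.134, -0.001]
force: [0.3, 0.7, -3.4]
width: 0.0132
```

Call:
step_arm:
  increments:
    - {"dx": -0.01,"dy": -0.04,"dz": 0,"roll": 0}
    - {"dx": -0.01,"dy": -0.08,"dz": 0,"roll": 0}
    - {"dx": -0.01,"dy": -0.1,"dz": 0,"roll": 0}
    - {"dx": -0.01,"dy": -0.1,"dz": 0,"roll": 0}
    - {"dx": -0.01,"dy": -0.1,"dz": 0,"roll": 0}
    - {"dx": -0.01,"dy": -0.1,"dz": 0,"roll": 0}

```text
clock: 4.83
tcp_pos: [0.5311, -0.1874, 0.1994]
tool_rot: [-0.149, -3.135, -0.003]
force: [0.1, 0.6, -3.3]
width: 0.0128
```

```bash
python3 - <<'E'
from h import *
from plant import sensors
s=sensors.observe();c=cams.calibration('wrist');np.save('c3.npy',c,allow_pickle=True)
cv2.imwrite('pics/w3.png',cams.grab_frame('wrist')[:,:,::-1]);print(s['clock'],s['tcp_pos'],s['tool_rot'],s['qvel'],s['force'],s['width'])
E
```

```text
4.8333 [ 0.53110196 -0.18741509  0.19937506] [-1.49350842e-01 -3.13450136e+00 -2.73105554e-03] [ 0.02447828 -0.01321338  0.00558235  0.00571741 -0.00274949 -0.00115711] [ 0.05768209  0.63533865 -3.25959339] 0.012759432792426804
```

View pics/w3.png

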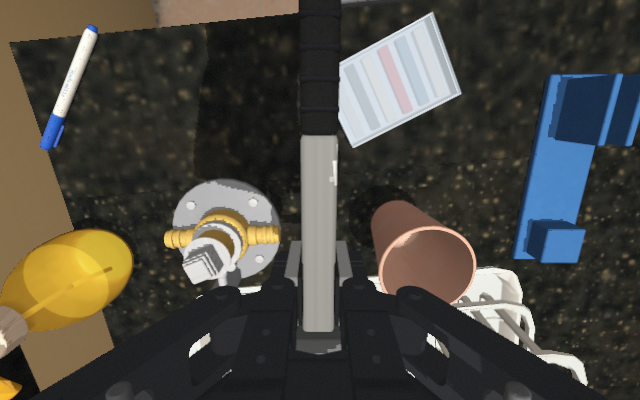

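The key is held (handle down the middle at col 320). The cock is on the left, with its square at about (207,258), and the spray bottle is at (70,280). I'll enlarge the square.

```bash
python3 - <<'E'
from h import *
im=cv2.imread('pics/w3.png')
cv2.imwrite('pics/z3.png',cv2.resize(im[220:295,165:265],None,fx=8,fy=8,interpolation=2))
E
```

```text
(no output)
```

View pics/z3.png

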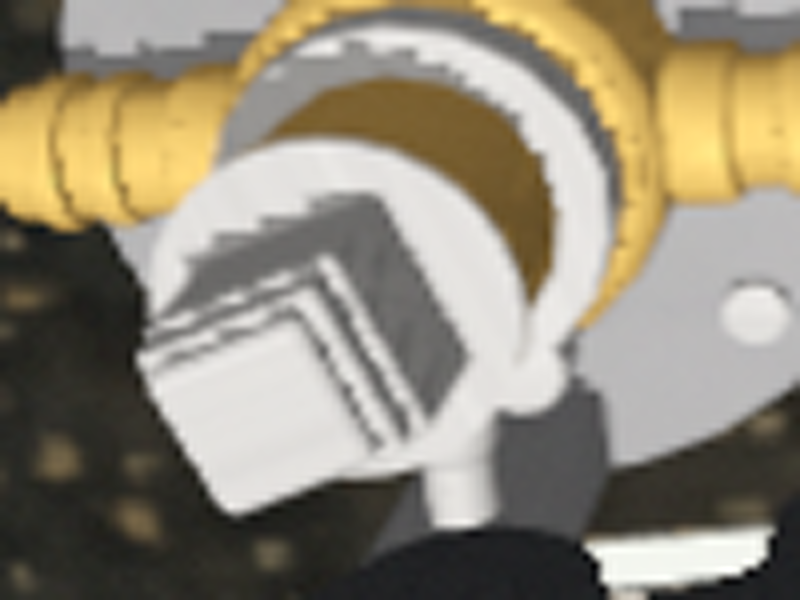

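```bash
python3 - <<'E'
from h import *
c=np.load('c3.npy',allow_pickle=True).item()
q=[(150,378),(298,317),(380,450),(237,515)]
P=np.array([onz(c,165+u/8-.5,220+v/8-.5,.1005)[:2] for u,v in q]);print(P,P.mean(0))
for i in range(4):
    d=P[(i+1)%4]-P[i]; print(np.hypot(*d), np.degrees(np.arctan2(d[1],d[0]))%90)
q=[(150,330),(372,195),(470,355)]
B=np.array([onz(c,165+u/8-.5,220+v/8-.5,.0745)[:2] for u,v in q]);print(B,(B[0]+B[2])/2)
for i in range(2):
    d=B[i+1]-B[i]; print(np.hypot(*d), np.degrees(np.arctan2(d[1],d[0]))%90)
im=cv2.imread('pics/z1.png')
ct=cams.calibration('top')
for u,v in [(575,190),(620,180),(655,225),(600,240)]: print(onz(ct,355+(u-360)/5.5,125+v/5.5,.1005))
E
```

```text
[[ 0.57859916 -0.30737925]
 [ 0.57303323 -0.29025605]
 [ 0.58954659 -0.28463041]
 [ 0.5958653  -0.30157306]] [ 0.58426107 -0.29595969]
0.018005093238001476 18.006847690368417
0.017445307475951147 18.812567486385177
0.018082575230616883 20.45284770470559
0.01821623930983302 18.586567650874457
[[ 0.58540004 -0.31974333]
 [ 0.57084743 -0.29049843]
 [ 0.59230627 -0.28292729]] [ 0.58885316 -0.30133531]
0.03266561631298986 26.455498920457913
0.02275531422474265 19.43394534639202
[ 0.59096072 -0.27839717  0.1005    ]
[ 0.59487404 -0.29802489  0.1005    ]
[ 0.57502416 -0.31251648  0.1005    ]
[ 0.56905508 -0.28849632  0.1005    ]
```

```bash
python3 - <<'E'
from h import *
from plant import sensors
s=sensors.observe();print(s['q'],s['tcp_pos'])
E
```

```text
[-3.38586325e-01  3.83198445e-01  1.21612569e-01  1.31225890e+00
  4.88547351e-04 -2.44412072e-01] [ 0.5314233  -0.18698198  0.1998314 ]
```

```bash
python3 - <<'E'
from h import *
c=np.load('c3.npy',allow_pickle=True).item()
im=cv2.imread('pics/w3.png')
z=.19937+.0187+.007
g=im.min(axis=2)
for r in (150,200,250,300):
    k=np.where(g[r,290:345]>100)[0]+290; a=onz(c,k.min()-.5,r,z);b=onz(c,k.max()+.5,r,z); print(r,k.min(),k.max(),a[:2],b[:2],(a+b)[:2]/2)
print(im[125:145,320].mean(1))
P=onz(c,320,134.5,z); print('sleeve',P)
# top face
gg=cv2.cvtColor(im,cv2.COLOR_BGR2GRAY)[256:290,180:216]
m=(gg>205).astype(np.uint8); 
for r in m: print(''.join('#' if x else '.' for x in r))
E
```

```text
150 301 337 [ 0.47321911 -0.18824277] [ 0.47452049 -0.17463119] [ 0.4738698  -0.18143698]
200 302 335 [ 0.49242782 -0.18999713] [ 0.49368565 -0.17688991] [ 0.49305674 -0.18344352]
250 290 344 [ 0.51305163 -0.1971816 ] [ 0.51519663 -0.17492613] [ 0.51412413 -0.18605386]
300 303 333 [ 0.53683773 -0.19447085] [ 0.53811506 -0.18127731] [ 0.5374764  -0.18787408]
[ 36.33333333  36.33333333  36.66666667  36.33333333  35.66666667
  34.33333333  32.66666667  33.          31.          29.66666667
  88.33333333 149.66666667 158.66666667 160.33333333 164.33333333
 165.         167.         168.         167.66666667 167.66666667]
sleeve [ 0.46830422 -0.18054627  0.22507   ]
....###.............................
....##........#......###............
.......................##...........
........#.......##......#...........
......##......###.......##....#.....
...................###...##.........
.........###....#######...#....#....
..............#########....#...#....
...##......#############...#....#...
...#.....###############...##.......
......###################...##......
....######################..##....#.
....######################...##.....
.....######################...#....#
.....######################...##....
......######################...#....
......######################...##...
.......######################...##..
........######################...#..
........######################...##.
.........######################.####
.........###########################
..........##################..#####.
...........###############..........
...........############.............
............#########...............
.............#####..................
.............##.....................
....................................
....................................
....................................
....................................
....................................
....................................
```

Call:
step_arm:
  increments:
    - {"dx": 0.002,"dy": -0.025,"dz": 0,"roll": 5}
    - {"dx": 0.004,"dy": -0.05,"dz": 0,"roll": 10}
    - {"dx": 0.007,"dy": -0.075,"dz": 0,"roll": 15}
    - {"dx": 0.0095,"dy": -0.1,"dz": 0,"roll": 20}
    - {"dx": 0.0115,"dy": -0.123,"dz": 0,"roll": 24.5}
    - {"dx": 0.0115,"dy": -0.123,"dz": -0.03,"roll": 24.5}
    - {"dx": 0.0115,"dy": -0.123,"dz": -0.06,"roll": 24.5}
    - {"dx": 0.0115,"dy": -0.123,"dz": -0.09,"roll": 24.5}
    - {"dx": 0.0115,"dy": -0.123,"dz": -0.09,"roll": 24.5}
    - {"dx": 0.0115,"dy": -0.123,"dz": -0.09,"roll": 24.5}

```text
clock: 5.72
tcp_pos: [0.5423, -0.3087, 0.1091]
tool_rot: [0.522, -3.093, -0.006]
force: [0.5, -0.3, -3.3]
width: 0.013
```

```bash
cat > look.py <<'E'
import sys
from h import *
from plant import sensors
s=sensors.observe();n=sys.argv[1];cam=sys.argv[2]
c=cams.calibration(cam);np.save(n+'.npy',c,allow_pickle=True)
cv2.imwrite(f'pics/{n}.png',cams.grab_frame(cam)[:,:,::-1])
R=cv2.Rodrigues(s['tool_rot'])[0]
print(s['clock'],s['tcp_pos'],'toolx',np.degrees(np.arctan2(R[1,0],R[0,0]))%360,'tilt',R[:,2].round(4),s['force'].round(1),s['ft_torque'].round(2),s['width'],np.abs(s['qvel']).max())
E
python3 look.py w4 wrist; python3 look.py t4 top; python3 - <<'E'
import cv2
im=cv2.imread('pics/t4.png');cv2.imwrite('pics/t4z.png',cv2.resize(im[110:230,300:500],(800,480),interpolation=2))
E
```

```text
5.7167 [ 0.54230343 -0.30874019  0.10908953] toolx 199.17054143318236 tilt [-0.0055  0.0032 -1.    ] [ 0.5 -0.3 -3.3] [-0.03  0.11  0.05] 0.013009195600798313 0.08077094863465793
5.7667 [ 0.54406873 -0.30993718  0.11163491] toolx 199.15429061634634 tilt [-7.e-04  5.e-04 -1.e+00] [ 0.6 -1.  -2.8] [ 0.01  0.04 -0.03] 0.012964647454219049 0.05229570205926534
```

View pics/w4.png

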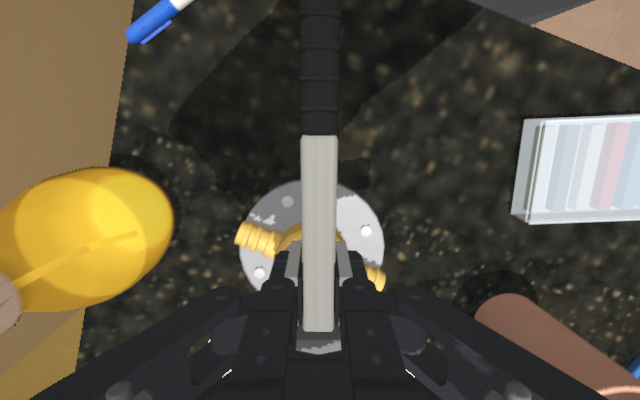

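View pics/t4z.png

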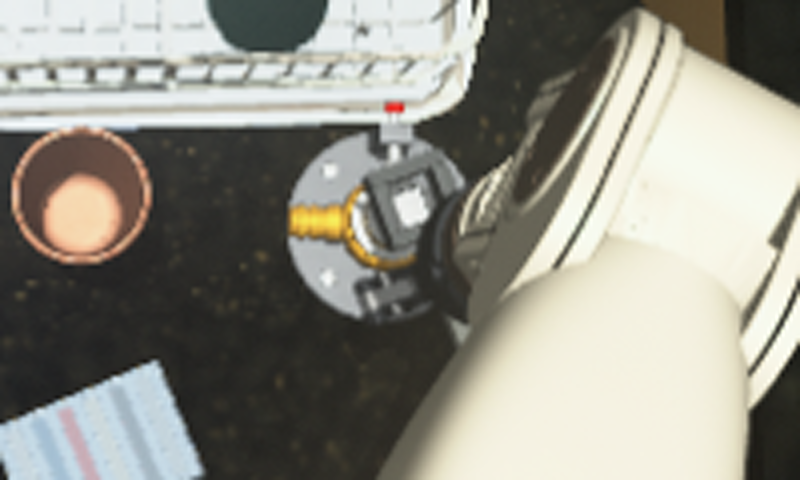

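The top picture shows the head with the bright spindle square visible through its hole, at about (412,207) in the zoom. I'll measure both centres.

```bash
python3 - <<'E'
from h import *
im=cv2.imread('pics/t4.png')
z=cv2.resize(im[142:180,382:422],None,fx=15,fy=15,interpolation=0);cv2.imwrite('pics/t4y.png',z)
E
```

```text
(no output)
```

View pics/t4y.png

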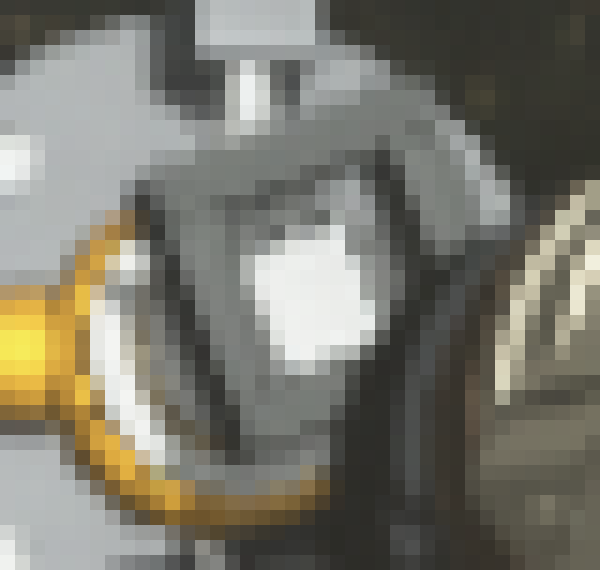

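```bash
python3 - <<'E'
from h import *
c=cams.calibration('top')
print(onz(c,382+316/15-.5,142+297/15-.5,.1005), onz(c,382+331/15-.5,142+263/15-.5,.1116+.008+.024))
P=np.array([.5441+.0411,-.3099+.0142]); print('expected hole',P)
for z in (.1436,.1196):
  for a,b in [(-1,-1),(-1,1),(1,1),(1,-1)]:
    for r in (13.5,23):
      d=np.radians(19); X=P+r/1000*np.array([a*np.cos(d)-b*np.sin(d),a*np.sin(d)+b*np.cos(d)])
      u=proj(c,[*X,z]); print(z,a,b,r,((u+.5-[382,142])*15).round())
E
```

```text
[ 0.58633159 -0.29843564  0.1005    ] [ 0.58638829 -0.29225208  0.1436    ]
expected hole [ 0.5852 -0.2957]
0.1436 -1 -1 13.5 [469. 323.]
0.1436 -1 -1 23 [549. 360.]
0.1436 -1 1 13.5 [303. 384.]
0.1436 -1 1 23 [267. 464.]
0.1436 1 1 13.5 [239. 218.]
0.1436 1 1 23 [159. 181.]
0.1436 1 -1 13.5 [405. 157.]
0.1436 1 -1 23 [441.  77.]
0.1196 -1 -1 13.5 [435. 341.]
0.1196 -1 -1 23 [513. 377.]
0.1196 -1 1 13.5 [273. 401.]
0.1196 -1 1 23 [237. 479.]
0.1196 1 1 13.5 [211. 239.]
0.1196 1 1 23 [132. 203.]
0.1196 1 -1 13.5 [373. 179.]
0.1196 1 -1 23 [408. 101.]
```

Call:
step_arm:
  increments:
    - {"dx": 0.0005,"dy": -0.002,"dz": -0.006,"roll": 0}
    - {"dx": 0.0005,"dy": -0.002,"dz": -0.012,"roll": 0}
    - {"dx": 0.0005,"dy": -0.002,"dz": -0.017,"roll": 0}
    - {"dx": 0.0005,"dy": -0.002,"dz": -0.02,"roll": 0}
    - {"dx": 0.0005,"dy": -0.002,"dz": -0.022,"roll": 0}
    - {"dx": 0.0005,"dy": -0.002,"dz": -0.022,"roll": 0}
    - {"dx": 0.0005,"dy": -0.002,"dz": -0.022,"roll": 0}

```text
clock: 6.4
tcp_pos: [0.544, -0.3131, 0.0892]
tool_rot: [0.519, -3.098, -0.0]
force: [1.0, -0.5, -2.8]
width: 0.0128
```

Call:
step_arm:
  increments:
    - {"dx": 0,"dy": 0.0005,"dz": -0.002,"roll": 0}
    - {"dx": 0,"dy": 0.0005,"dz": -0.004,"roll": 0}
    - {"dx": 0,"dy": 0.0005,"dz": -0.006,"roll": 0}
    - {"dx": 0,"dy": 0.0005,"dz": -0.008,"roll": 0}
    - {"dx": 0,"dy": 0.0005,"dz": -0.008,"roll": 0}

```text
clock: 6.82
tcp_pos: [0.5437, -0.3125, 0.0808]
tool_rot: [0.52, -3.098, -0.001]
force: [-0.4, -0.9, -4.0]
width: 0.0128
```

```bash
python3 look.py t5 top; python3 - <<'E'
from h import *
im=cv2.imread('pics/t5.png')
cv2.imwrite('pics/t5y.png',cv2.resize(im[142:180,382:422],None,fx=15,fy=15,interpolation=0))
E
```

```text
6.8167 [ 0.54371267 -0.31247977  0.08077215] toolx 199.0431064384154 tilt [-9.e-04  4.e-04 -1.e+00] [-0.4 -0.9 -4. ] [0.   0.14 0.01] 0.012836187511271479 0.005943804142509899
```

View pics/t5y.png

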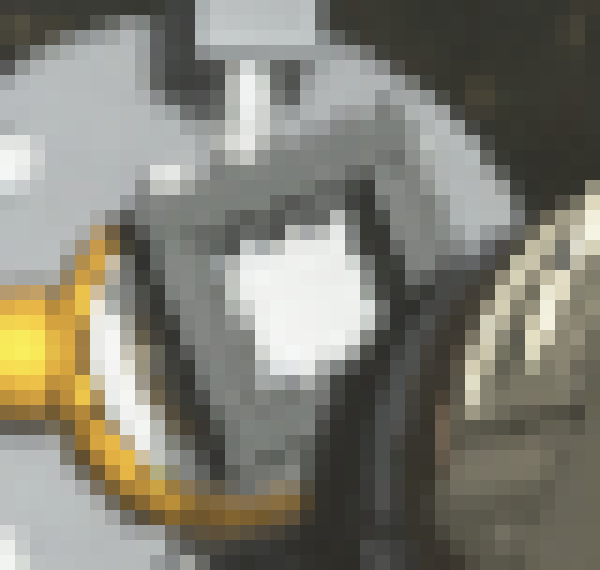

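Call:
step_arm:
  increments:
    - {"dx": 0,"dy": 0,"dz": -0.003,"roll": 0}
    - {"dx": 0,"dy": 0,"dz": -0.006,"roll": 0}
    - {"dx": 0,"dy": 0,"dz": -0.009,"roll": 0}
    - {"dx": 0,"dy": 0,"dz": -0.012,"roll": 0}
    - {"dx": 0,"dy": 0,"dz": -0.013,"roll": 0}
    - {"dx": 0,"dy": 0,"dz": -0.013,"roll": 0}

```text
clock: 7.37
tcp_pos: [0.5437, -0.3124, 0.0676]
tool_rot: [0.52, -3.097, -0.001]
force: [-0.9, -0.6, -3.6]
width: 0.0129
```

Call:
step_arm:
  increments:
    - {"dx": 0,"dy": 0,"dz": -0.001,"roll": 0}
    - {"dx": 0,"dy": 0,"dz": -0.0015,"roll": 0}
    - {"dx": 0,"dy": 0,"dz": -0.0015,"roll": 0}

```text
clock: 7.62
tcp_pos: [0.5438, -0.3127, 0.0668]
tool_rot: [0.52, -3.098, -0.0]
force: [-2.8, -0.3, -4.1]
width: 0.0131
```

Call:
step_arm:
  increments:
    - {"dx": 0,"dy": 0,"dz": 0,"roll": 0}
    - {"dx": 0,"dy": 0,"dz": 0,"roll": 0}
    - {"dx": 0,"dy": 0,"dz": 0,"roll": 0}
    - {"dx": 0,"dy": 0,"dz": 0,"roll": 0}
    - {"dx": 0,"dy": 0,"dz": 0,"roll": 0}
    - {"dx": 0,"dy": 0,"dz": 0,"roll": 0}
  fingers: 0.5

```text
clock: 8.12
tcp_pos: [0.5444, -0.3126, 0.0672]
tool_rot: [-0.52, 3.098, -0.001]
force: [0.1, 0.4, -0.4]
width: 0.0429
```

Call:
step_arm:
  increments:
    - {"dx": 0,"dy": 0,"dz": 0.03,"roll": 0}
    - {"dx": 0,"dy": 0,"dz": 0.06,"roll": 0}
    - {"dx": -0.03,"dy": -0.01,"dz": 0.09,"roll": 0}
    - {"dx": -0.06,"dy": -0.02,"dz": 0.1,"roll": 0}
    - {"dx": -0.093,"dy": -0.032,"dz": 0.1,"roll": 0}
    - {"dx": -0.093,"dy": -0.032,"dz": 0.1,"roll": 0}
    - {"dx": -0.093,"dy": -0.032,"dz": 0.1,"roll": 0}
    - {"dx": -0.093,"dy": -0.032,"dz": 0.1,"roll": 0}

```text
clock: 8.78
tcp_pos: [0.4514, -0.3448, 0.167]
tool_rot: [-0.519, 3.098, -0.0]
force: [-0.0, -0.3, 0.4]
width: 0.0425
```

```bash
python3 look.py w6 wrist;python3 look.py t6 top; python3 - <<'E'
from h import *
im=cv2.imread('pics/t6.png')
cv2.imwrite('pics/t6y.png',cv2.resize(im[135:195,365:435],None,fx=10,fy=10,interpolation=0))
E
```

```text
8.7833 [ 0.45137406 -0.3447794   0.16701199] toolx 199.0165871986807 tilt [ 9.e-04 -1.e-04 -1.e+00] [-0.  -0.3  0.4] [-0.01 -0.02 -0.  ] 0.04251652837679223 0.020604027011851114
8.8333 [ 0.45179134 -0.34451656  0.16674442] toolx 199.06877738745757 tilt [ 6.e-04  1.e-04 -1.e+00] [-0.4  0.4  0.6] [-0.    0.04  0.01] 0.04309263437468667 0.014371362135750004
```

View pics/w6.png

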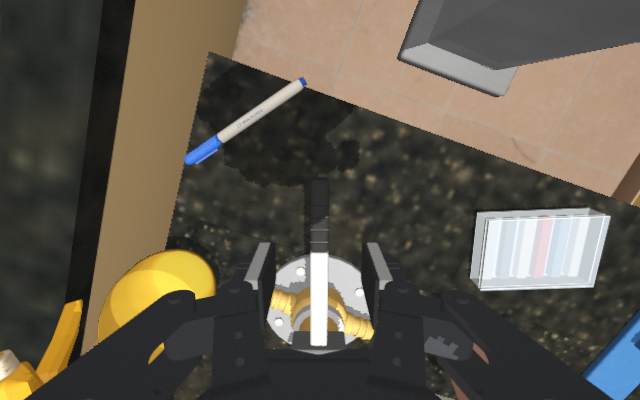

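View pics/t6y.png

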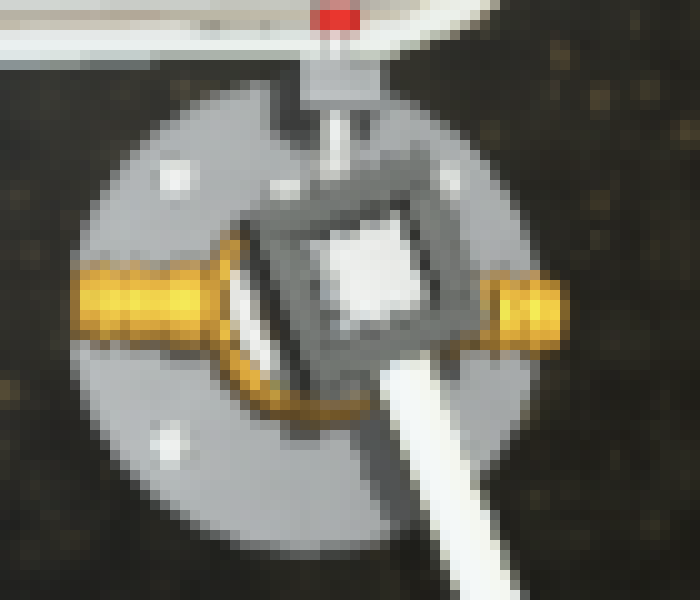

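The key sits on the spindle, with the square inside the hole at about (370,270) in the zoom. The wrist view shows the handle at col 318, rows 180-345. Next I'll check its height and line.

```bash
python3 - <<'E'
from h import *
c=np.load('w6.npy',allow_pickle=True).item();im=cv2.imread('pics/w6.png');g=im.min(axis=2)
z=.0935;pts=[]
for r in range(262,340,12):
    k=np.where(g[r,300:340]>150)[0]+300; a=onz(c,k.min()-.5,r,z);b=onz(c,k.max()+.5,r,z); print(r,k.min(),k.max(),(a+b)[:2]/2,np.hypot(*(a-b)[:2])); pts.append((a+b)[:2]/2)
pts=np.array(pts);d=pts[0]-pts[-1];th=np.arctan2(d[1],d[0]);print(np.degrees(th)%360)
u=np.array([np.cos(th),np.sin(th)])
print(im[170:190,318].mean(1),im[245:260,318].mean(1))
for r,L in[(252,.108),(180,.166)]:
    P=onz(c,318.5,r,z)[:2]; print(P,'hole',P-L*u,'end140',P+(.14-L)*u)
E
```

```text
262 300 339 [ 0.49016833 -0.33000442] 0.030595279150958644
274 300 339 [ 0.49992638 -0.32662488] 0.030972983918320936
286 310 339 [ 0.50865072 -0.31945544] 0.023519964167370025
298 310 327 [ 0.52043729 -0.32036197] 0.014289711175429286
310 308 329 [ 0.53094843 -0.31673236] 0.01768717165303636
322 300 339 [ 0.54145864 -0.31224129] 0.03257050501655106
334 310 326 [ 0.55291765 -0.30958273] 0.014022535725453898
198.027414961372
[43.33333333 40.         40.66666667 43.         45.66666667 47.33333333
 47.66666667 39.33333333 33.33333333 38.33333333 40.         46.33333333
 46.66666667 49.         46.66666667 44.66666667 47.         46.
 46.         44.66666667] [ 76.66666667  77.33333333  77.33333333  76.66666667  76.33333333
  75.33333333  73.66666667 138.         224.33333333 254.
 255.         255.         255.         255.         255.        ]
[ 0.48246422 -0.33347446] hole [ 0.58516235 -0.30005148] end140 [ 0.45203515 -0.34337756]
[ 0.42960862 -0.35172615] hole [ 0.58745944 -0.30035379] end140 [ 0.45433224 -0.34367988]
```

Call:
step_arm:
  increments:
    - {"dx": 0.001,"dy": 0.001,"dz": -0.03,"roll": 0}
    - {"dx": 0.001,"dy": 0.001,"dz": -0.06,"roll": 0}
    - {"dx": 0.001,"dy": 0.001,"dz": -0.085,"roll": 0}
    - {"dx": 0.001,"dy": 0.001,"dz": -0.098,"roll": 0}
    - {"dx": 0.001,"dy": 0.001,"dz": -0.098,"roll": 0}
    - {"dx": 0.001,"dy": 0.001,"dz": -0.098,"roll": 0}
    - {"dx": 0.001,"dy": 0.001,"dz": -0.098,"roll": 0}

```text
clock: 9.47
tcp_pos: [0.4534, -0.3438, 0.0696]
tool_rot: [-0.521, 3.097, -0.002]
force: [0.5, 0.5, -0.1]
width: 0.0429
```

Call:
step_arm:
  increments:
    - {"dx": 0,"dy": 0,"dz": 0,"roll": 0}
    - {"dx": 0,"dy": 0,"dz": 0,"roll": 0}
    - {"dx": 0,"dy": 0,"dz": 0,"roll": 0}
    - {"dx": 0,"dy": 0,"dz": 0,"roll": 0}
    - {"dx": 0,"dy": 0,"dz": 0,"roll": 0}
    - {"dx": 0,"dy": 0,"dz": 0,"roll": 0}
    - {"dx": 0,"dy": 0,"dz": 0,"roll": 0}
  fingers: 0
  newtons: 40

```text
clock: 10.05
tcp_pos: [0.4529, -0.344, 0.0695]
tool_rot: [-0.519, 3.097, -0.002]
force: [1.3, 0.5, 1.6]
width: 0.013
```

```bash
python3 - <<'E'
from h import *
from plant import sensors
s=sensors.observe();print(s['tcp_pos'],s['force'],s['ft_torque'],s['width'])
C=np.array([.5853,-.2986]);p=s['tcp_pos'][:2]-C;a0=np.arctan2(p[1],p[0]);r=np.hypot(*p);print(np.degrees(a0)%360,r)
for d in range(0,63,3): 
    a=a0-np.radians(d);print(d,(r*np.array([np.cos(a),np.sin(a)])-p).round(4))
E
```

```text
[ 0.4528776  -0.34400317  0.06946175] [1.30340813 0.4967558  1.64711521] [ 0.07496255 -0.63501309 -0.03089934] 0.013035753256903006
198.92510960168258 0.13998978649522603
0 [ 0. -0.]
3 [-0.0022  0.007 ]
6 [-0.004   0.0141]
9 [-0.0055  0.0213]
12 [-0.0065  0.0285]
15 [-0.0072  0.0358]
18 [-0.0075  0.0431]
21 [-0.0075  0.0505]
24 [-0.007   0.0578]
27 [-0.0062  0.0651]
30 [-0.005   0.0723]
33 [-0.0034  0.0794]
36 [-0.0014  0.0865]
39 [0.0009 0.0935]
42 [0.0036 0.1003]
45 [0.0067 0.1069]
48 [0.0101 0.1134]
51 [0.0138 0.1197]
54 [0.0179 0.1258]
57 [0.0222 0.1317]
60 [0.0269 0.1374]
```

Call:
step_arm:
  increments:
    - {"dx": -0.0022,"dy": 0.007,"dz": 0,"roll": -3}
    - {"dx": -0.004,"dy": 0.0141,"dz": 0,"roll": -6}
    - {"dx": -0.0055,"dy": 0.0213,"dz": 0,"roll": -9}
    - {"dx": -0.0065,"dy": 0.0285,"dz": 0,"roll": -12}
    - {"dx": -0.0072,"dy": 0.0358,"dz": 0,"roll": -15}
    - {"dx": -0.0075,"dy": 0.0431,"dz": 0,"roll": -18}
    - {"dx": -0.0075,"dy": 0.0431,"dz": 0,"roll": -18}

```text
clock: 10.63
tcp_pos: [0.4443, -0.3003, 0.0693]
tool_rot: [0.028, -3.141, 0.002]
force: [-0.9, -2.0, 2.5]
width: 0.0131
```

```bash
python3 look.py t7 top;  python3 - <<'E'
from h import *
im=cv2.imread('pics/t7.png')
cv2.imwrite('pics/t7y.png',cv2.resize(im[135:195,355:435],None,fx=10,fy=10,interpolation=0))
E
```

```text
10.6333 [ 0.44425306 -0.30034951  0.06927015] toolx 181.0088564672046 tilt [-5.0e-04 -1.2e-03 -1.0e+00] [-0.9 -2.   2.5] [-0.31 -0.01 -0.16] 0.013115234724063438 0.08254481794087917
```

View pics/t7y.png

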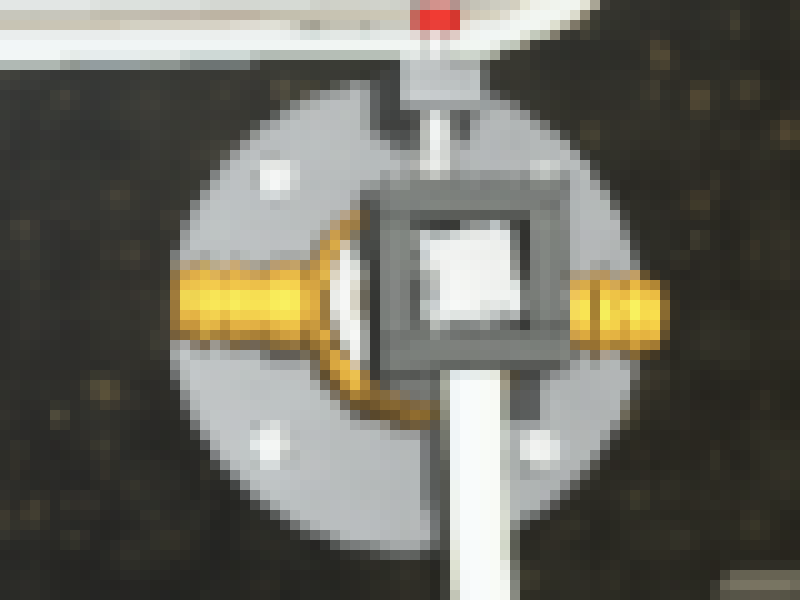

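Call:
step_arm:
  increments:
    - {"dx": 0.0,"dy": 0.0074,"dz": 0,"roll": -3}
    - {"dx": 0.0005,"dy": 0.0147,"dz": 0,"roll": -6}
    - {"dx": 0.0013,"dy": 0.022,"dz": 0,"roll": -9}
    - {"dx": 0.0025,"dy": 0.0292,"dz": 0,"roll": -12}
    - {"dx": 0.0025,"dy": 0.0292,"dz": 0,"roll": -12}

```text
clock: 11.1
tcp_pos: [0.4468, -0.2718, 0.0693]
tool_rot: [-0.299, -3.127, 0.002]
force: [-2.6, -0.1, 3.7]
width: 0.0131
```

Call:
step_arm:
  increments:
    - {"dx": 0.0016,"dy": 0.0071,"dz": 0,"roll": -3}
    - {"dx": 0.0036,"dy": 0.0142,"dz": 0,"roll": -6}
    - {"dx": 0.0059,"dy": 0.0212,"dz": 0,"roll": -9}
    - {"dx": 0.0086,"dy": 0.028,"dz": 0,"roll": -12}
    - {"dx": 0.0086,"dy": 0.028,"dz": 0,"roll": -12}

```text
clock: 11.52
tcp_pos: [0.4556, -0.2429, 0.069]
tool_rot: [-0.623, -3.079, -0.0]
force: [-2.8, -0.3, 3.3]
width: 0.0131
```

```bash
python3 look.py t8 top;  python3 - <<'E'
from h import *
im=cv2.imread('pics/t8.png')
cv2.imwrite('pics/t8y.png',cv2.resize(im[135:195,355:435],None,fx=10,fy=10,interpolation=0))
E
```

```text
11.5167 [ 0.455569   -0.24287646  0.06902624] toolx 157.126508236053 tilt [-6.e-04  3.e-04 -1.e+00] [-2.8 -0.3  3.3] [-0.19  0.11 -0.16] 0.013124876253094714 0.0719793034649981
```

View pics/t8y.png

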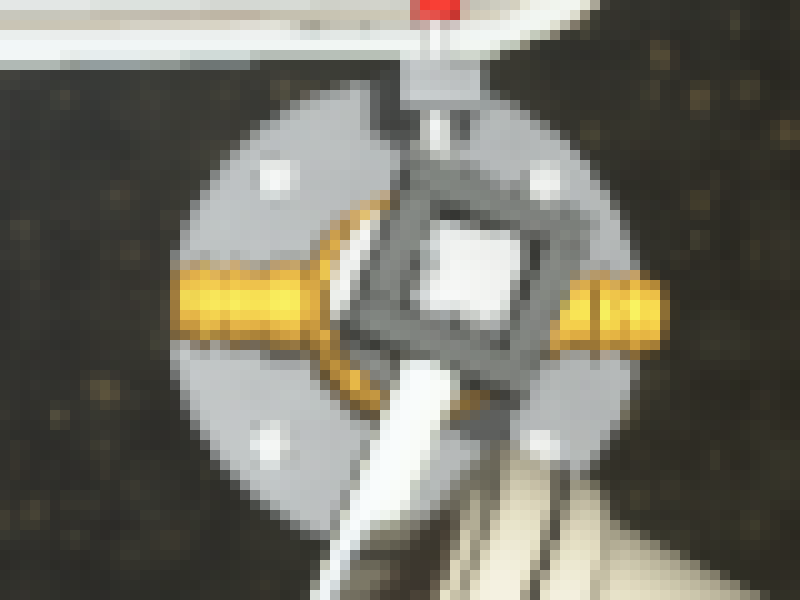

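Call:
step_arm:
  increments:
    - {"dx": 0.0031,"dy": 0.0066,"dz": 0,"roll": -3}
    - {"dx": 0.0065,"dy": 0.0131,"dz": 0,"roll": -6}
    - {"dx": 0.0065,"dy": 0.0131,"dz": 0,"roll": -6}

```text
clock: 11.82
tcp_pos: [0.4622, -0.2297, 0.0687]
tool_rot: [-0.782, -3.042, -0.001]
force: [-1.0, 1.5, 4.1]
width: 0.013
```

```bash
python3 look.py t9 top;  python3 - <<'E'
from h import *
im=cv2.imread('pics/t9.png')
cv2.imwrite('pics/t9y.png',cv2.resize(im[135:195,355:435],None,fx=10,fy=10,interpolation=0))
E
```

```text
11.8167 [ 0.46215381 -0.22965417  0.06872287] toolx 151.1574820051697 tilt [-5.e-04  1.e-03 -1.e+00] [-1.   1.5  4.1] [-0.03 -0.01 -0.03] 0.0130450764076886 0.07899092243692199
```

View pics/t9y.png

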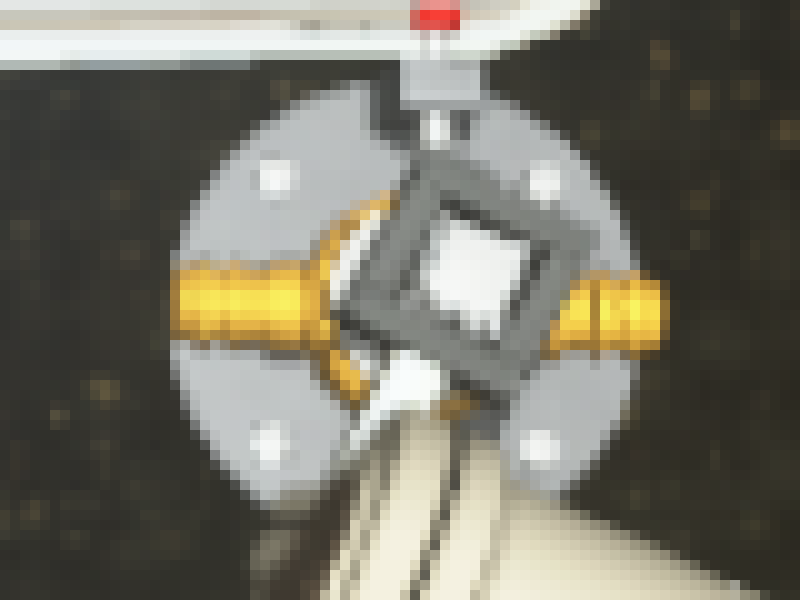

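The button is coming back down and the square has jumped ahead to about 25° clockwise, so it has clicked over. I'll follow it a bit further into the notch.

Call:
step_arm:
  increments:
    - {"dx": 0.0037,"dy": 0.0063,"dz": 0,"roll": -3}
    - {"dx": 0.0078,"dy": 0.0124,"dz": 0,"roll": -6}
    - {"dx": 0.0078,"dy": 0.0124,"dz": 0,"roll": -6}
    - {"dx": 0.0078,"dy": 0.0124,"dz": 0,"roll": -6}

```text
clock: 12.2
tcp_pos: [0.4696, -0.218, 0.0686]
tool_rot: [-0.939, -2.997, 0.0]
force: [-1.8, 1.2, 3.4]
width: 0.0129
```

```bash
python3 look.py t10 top;  python3 - <<'E'
from h import *
im=cv2.imread('pics/t10.png')
cv2.imwrite('pics/t10y.png',cv2.resize(im[135:195,355:435],None,fx=10,fy=10,interpolation=0))
E
```

```text
12.2 [ 0.46956188 -0.21803269  0.06860065] toolx 145.21736662773344 tilt [-8.e-04  2.e-04 -1.e+00] [-1.8  1.2  3.4] [ 0.09  0.09 -0.04] 0.012928048942847466 0.0068585088976536816
```

View pics/t10y.png

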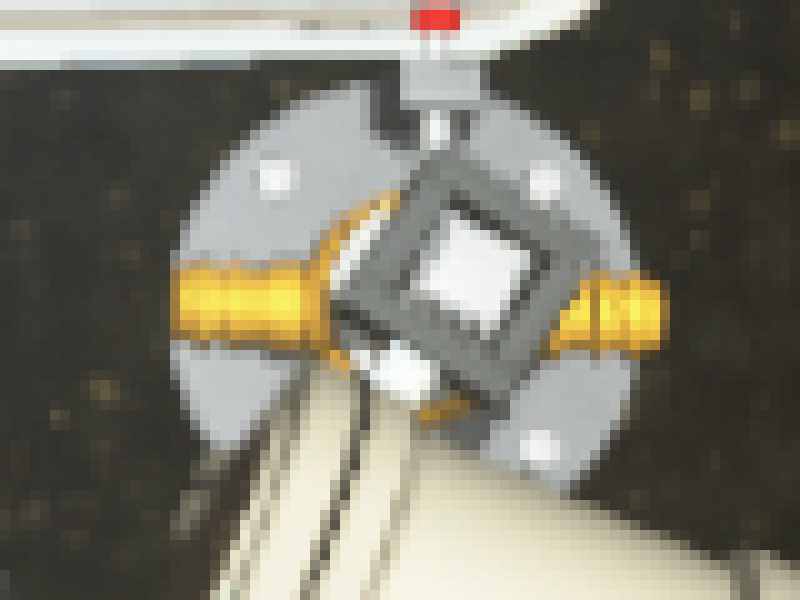

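```bash
python3 - <<'E'
from h import *
for n in ['t6','t7','t8','t9','t10']:
    g=cv2.imread(f'pics/{n}.png').min(axis=2)[150:175,392:412]
    m=(cv2.resize(g,None,fx=8,fy=8,interpolation=cv2.INTER_CUBIC)>170).astype(np.uint8)
    k,l,st,_=cv2.connectedComponentsWithStats(m); i=l[12*8,10*8]
    cs=max(cv2.findContours((l==i).astype(np.uint8),0,1)[0],key=cv2.contourArea); print(n,i,cv2.minAreaRect(cs))
E
```

```text
t6 5 ((79.76712036132812, 98.71232604980469), (78.88573455810547, 72.33142852783203), 69.44395446777344)
t7 4 ((78.43135833740234, 99.68482971191406), (75.92034912109375, 78.06903076171875), 82.61395263671875)
t8 5 ((78.63433837890625, 98.64703369140625), (78.07449340820312, 75.44546508789062), 10.713123321533203)
t9 4 ((78.89148712158203, 101.45164489746094), (75.07546997070312, 78.53883361816406), 18.824710845947266)
t10 4 ((79.07972717285156, 98.57162475585938), (76.47364807128906, 72.67855834960938), 27.897274017333984)
```

Call:
step_arm:
  increments:
    - {"dx": 0.0028,"dy": 0.004,"dz": 0,"roll": -2}
    - {"dx": 0.0059,"dy": 0.0078,"dz": 0,"roll": -4}
    - {"dx": 0.0059,"dy": 0.0078,"dz": 0,"roll": -4}
    - {"dx": 0.0059,"dy": 0.0078,"dz": 0,"roll": -4}

```text
clock: 12.58
tcp_pos: [0.4754, -0.2101, 0.0686]
tool_rot: [-1.044, -2.962, -0.0]
force: [-2.2, 2.4, 3.1]
width: 0.013
```

```bash
python3 look.py t11 top;  python3 - <<'E'
from h import *
for n in ['t11']:
    g=cv2.imread(f'pics/{n}.png').min(axis=2)[150:175,392:412]
    m=(cv2.resize(g,None,fx=8,fy=8,interpolation=cv2.INTER_CUBIC)>170).astype(np.uint8)
    k,l,st,_=cv2.connectedComponentsWithStats(m); i=l[12*8,10*8]
    cs=max(cv2.findContours((l==i).astype(np.uint8),0,1)[0],key=cv2.contourArea); print(n,i,cv2.minAreaRect(cs))
E
```

```text
12.5833 [ 0.4753884  -0.21010958  0.06864372] toolx 141.15827169862243 tilt [-8.e-04  5.e-04 -1.e+00] [-2.2  2.4  3.1] [ 0.22  0.14 -0.03] 0.012959087698770959 0.005719148655292997
t11 4 ((79.69219970703125, 100.30941772460938), (77.42365264892578, 76.51893615722656), 30.17351722717285)
```

Call:
step_arm:
  increments:
    - {"dx": 0,"dy": 0,"dz": 0,"roll": 0}
    - {"dx": 0,"dy": 0,"dz": 0,"roll": 0}
    - {"dx": 0,"dy": 0,"dz": 0,"roll": 0}
    - {"dx": 0,"dy": 0,"dz": 0,"roll": 0}
    - {"dx": 0,"dy": 0,"dz": 0,"roll": 0}
    - {"dx": 0,"dy": 0,"dz": 0,"roll": 0}
  fingers: 0.5

```text
clock: 13.13
tcp_pos: [0.476, -0.2101, 0.0688]
tool_rot: [1.047, 2.962, -0.0]
force: [0.2, -0.2, 0.3]
width: 0.0426
```

Call:
step_arm:
  increments:
    - {"dx": 0,"dy": 0,"dz": 0.02,"roll": 0}
    - {"dx": 0,"dy": 0,"dz": 0.05,"roll": 0}
    - {"dx": 0,"dy": 0,"dz": 0.08,"roll": 0}
    - {"dx": 0,"dy": 0,"dz": 0.12,"roll": 0}
    - {"dx": -0.03,"dy": 0.02,"dz": 0.13,"roll": 0}
    - {"dx": -0.06,"dy": 0.05,"dz": 0.13,"roll": 0}
    - {"dx": -0.06,"dy": 0.05,"dz": 0.13,"roll": 0}
    - {"dx": -0.06,"dy": 0.05,"dz": 0.13,"roll": 0}

```text
clock: 13.8
tcp_pos: [0.4138, -0.1587, 0.1988]
tool_rot: [-1.045, -2.961, -0.0]
force: [0.2, -0.8, -0.4]
width: 0.0424
```

```bash
python3 look.py w12 wrist;python3 look.py t12 top;  python3 - <<'E'
from h import *
for n in ['t12']:
    g=cv2.imread(f'pics/{n}.png').min(axis=2)[150:175,392:412]
    m=(cv2.resize(g,None,fx=8,fy=8,interpolation=cv2.INTER_CUBIC)>170).astype(np.uint8)
    k,l,st,_=cv2.connectedComponentsWithStats(m); i=l[12*8,10*8]
    cs=max(cv2.findContours((l==i).astype(np.uint8),0,1)[0],key=cv2.contourArea); print(n,i,cv2.minAreaRect(cs))
im=cv2.imread('pics/t12.png')
cv2.imwrite('pics/t12y.png',cv2.resize(im[130:240,300:450],None,fx=5,fy=5,interpolation=2))
E
```

```text
13.8 [ 0.41380344 -0.15867134  0.19883423] toolx 141.1256085873883 tilt [-1.1e-03  4.0e-04 -1.0e+00] [ 0.2 -0.8 -0.4] [-0.   -0.03  0.03] 0.04238295997876703 0.08118093484791711
13.85 [ 0.41560713 -0.15970188  0.19914926] toolx 141.0956011268755 tilt [ 9.e-04 -5.e-04 -1.e+00] [ 1.2 -0.7 -0. ] [ 0.04 -0.11 -0.  ] 0.04255974425348547 0.05309748514384568
t12 7 ((79.92343139648438, 99.59112548828125), (74.82233428955078, 73.57008361816406), 30.5792293548584)
```

View pics/t12y.png

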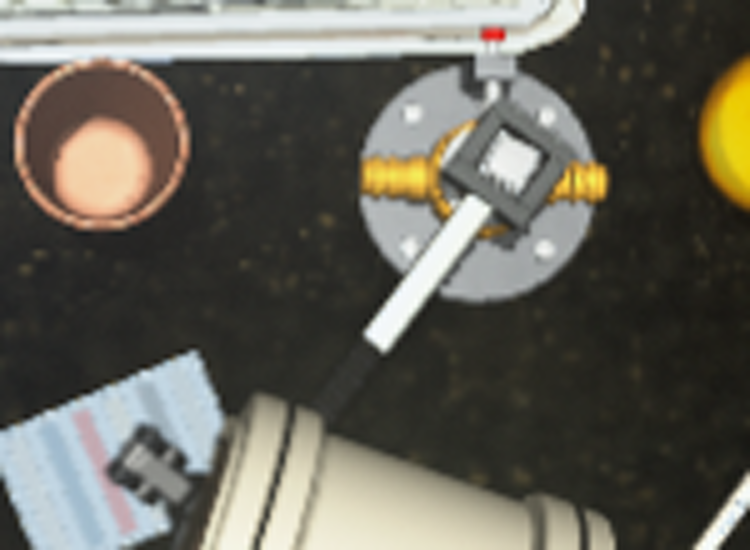

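View pics/w12.png

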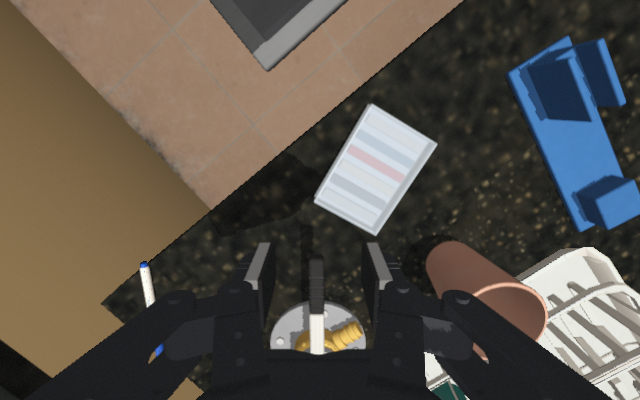

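```bash
python3 - <<'E'
from h import *
c=np.load('w12.npy',allow_pickle=True).item();im=cv2.imread('pics/w12.png');g=im.min(axis=2)
print(g[305:325,317])
for r in (325,335,345):
    k=np.where(g[r,300:335]>190)[0]+300; a,b=onz(c,k.min()-.5,r,.0935),onz(c,k.max()+.5,r,.0935);print(k.min(),k.max(),np.hypot(*(a-b)[:2]),(a+b)/2)
P=onz(c,317.5,314,.0935);print(P, np.hypot(*(P[:2]-[.5853,-.2986])))
ct=cams.calibration('top')
# light/sleeve boundary in t12 zoom (376,342)
P=onz(ct,300+376/5-.5,130+345/5-.5,.0935);print(P,np.hypot(*(P[:2]-[.5853,-.2986])))
E
python3 look.py s12 side
```

```text
[ 56  58  56  55  59  57  60  58  69 147 200 227 233 233 233 233 234 234
 233 234]
310 323 0.013114449305791892 [ 0.50917146 -0.23711403  0.0935    ]
311 323 0.012308088898569339 [ 0.51818025 -0.24378567  0.0935    ]
311 323 0.012440991046224696 [ 0.52708104 -0.25097205  0.0935    ]
[ 0.50037825 -0.22881739  0.0935    ] 0.10991503920466889
[ 0.49976391 -0.23046068  0.0935    ] 0.10935899413687666
13.9 [ 0.41655645 -0.16027034  0.19924316] toolx 141.06827909847405 tilt [ 1.6e-03 -8.0e-04 -1.0e+00] [-0.6 -0.2 -0.5] [ 0.   -0.03  0.03] 0.04273922573145503 0.029328347371130194
```

Call:
step_arm:
  increments:
    - {"dx": -0.02,"dy": 0.02,"dz": 0.02,"roll": 0}
    - {"dx": -0.02,"dy": 0.02,"dz": 0.02,"roll": 0}
    - {"dx": -0.02,"dy": 0.02,"dz": 0.02,"roll": 0}

```text
clock: 14.2
tcp_pos: [0.3972, -0.1405, 0.2196]
tool_rot: [1.046, 2.96, -0.0]
force: [0.6, 0.1, 0.1]
width: 0.0429
```

```bash
python3 -c "
from plant import sign_off
print(sign_off())"
```

```text
the job is handed in; nothing more can be done
None
```

The cock is in its locked notch as far as the pictures show, and I handed the job in at about 14.2 s. I lifted the key from its rest by the neck, set it fully down over the spindle and let go. Then I took it again at the sleeve, swung it about 58° clockwise, released it and moved clear.

**Lock:** After release the spindle square had turned about 51° (0.89 rad) from where it started. The plunger button went out and then came back, and turning resistance fell to about nothing. The spindle's exact starting angle (0 to 0.2) was never measured. The final angle therefore lies between about 0.89 rad and the 1.05 rad stop, with some picture error.

**Key seating:** After the swing, the start of the sleeve measured 109 to 110 mm from the axis against the nominal 108 mm, which fits a key that is down and level. The handle width read 12.3 to 13.1 mm against 14 mm, a little narrow. The gripper height stayed at about 69 mm through the swing, so the key did not ride up.

**Disagreements:** The wrist and top cameras placed the spindle about 2 to 3 mm apart. I used a value between them, and the key went on without resistance.

**Surroundings:** In the last top and wrist pictures the cup, slide box and spray bottle looked undisturbed. The petri dish was last in view before I lifted the key, and the arm never worked near it afterwards. I took a last side picture but did not look at it.

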